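# Put the colour samples and the paint tin away in the workshop drawer

## Task

Open the drawer of the green tool box, then square up the three skewed colour sample boards so that their edges are flush and lay them flat, as one neat stack in the same order, in the compartment with the yellow floor. Then stand the red paint tin upright in the compartment with the grey floor, setting it down rather than dropping it, and last close the drawer fully without slamming it. Leave the blue tin, the glue bottle and the hammer where they are.

Things in the scene. Friction and masses are not known exactly. Their poses are not given: they have to be found in the camera images.
- drawer (a joint): The one drawer of the green tool box (fixed to the bench; 260 mm deep, 340 wide, 114 high). Value: how far it is pulled out (m): 0 fully shut, 0.18 fully out (stop). May start up to 20 mm ajar. It slides with a few newtons of friction and stays where left. Its 15 mm thick front stands before the box: the fixed box begins 50 mm behind the handle bar's axis when shut, 230 mm when fully out.
- drawer_handle (a point): Middle of the drawer's bar handle: a level steel bar 11 mm thick, 130 mm long along y, its axis 35 mm in front of the drawer's front face and 76 mm above the bench, on two thin stems 55 mm either side; it can be pinched from above. Moves with the drawer. Its axes are the tool box's: -x is the way the drawer comes out, roughly to the robot; y along the front; z up.
- yellow_floor (a point): Point on the yellow floor of the drawer's left (+y) compartment, 22 mm above the bench; axes as the handle's; moves with the drawer. Compartment: 146 mm wide (y), the point midway; along x from 67 mm before the point (inside of drawer front) to 107 mm behind it (fixed box, drawer fully out), 41 more under the box. Walls, divider: 6 mm thick, 64 mm above the floor; drawer front 78, box top 92.
- grey_floor (a point): The same point on the grey floor of the drawer's right (-y) compartment, the same size; 152 mm from yellow_floor along y, with the divider between. Things up to 75 mm high pass under the box's top when the drawer shuts.
- block: Dark wooden drying block fixed to the bench, 90 mm (x) by 30 mm (y) by 20 mm high; the stack of sample boards lies on it and overhangs it on all sides. Origin: centre of its underside.
- board_low: Lowest sample board, white: rigid plate 110 mm (x) by 46 (y) by 6 thick, 26 g. Origin: centre of its underside, 20 mm above the bench. The three boards are equal and loose, skewed by up to 12 mm across their width (y) and a few degrees, nearly even lengthwise. Closing the gripper on the long edges of all three pushes them flush, and they can be lifted so.
- board_mid: Middle sample board, blue, on the white one. Same size, origin and axes.
- board_top: Top sample board, terracotta brown, on the blue one. Same size, origin and axes; the skewed stack's top is 38 mm above the bench.
- red_tin: Closed red paint tin standing on the bench, 62 mm diameter, 60 mm high, 0.2 to 0.4 kg. Origin: centre of its underside, z up.
- blue_tin: Blue tin of the same size, to be left alone. Origin: centre of its underside.
- glue: White glue bottle with orange cap, 56 mm diameter, 130 mm high, to be left alone. Origin: centre of its underside.
- hammer: Hammer lying on the bench with its length along its x axis, to be left alone. Origin: about the middle of its length.
Not all that is in view belongs to the job. Of the things like the board_top, leave any that is pink, purple or turquoise; of the rest the smaller one is meant.

How it is judged:
By the outcome, as a careful person would: the job done as asked, in the order asked, and still so for the second after the job is handed in, with the robot touching nothing.
It also fails if it takes over 72 s, if anything falls off the work surface, if the arm or the gripper's body presses on something with over 40 N, if the wrist force passes 120 N, or if a joint passes its speed limit or range.

## Robot

A 6-joint arm with a two-finger parallel gripper is mounted at the origin on the work surface. World frame = base frame: x ahead of the robot, y to its left, z up, the work surface at z = 0. Lengths are in m, angles in rad, forces in N, time in s.
With the tool pointing down it reaches from about 0.35 to 0.975 m from the base axis. Payload 17.4 kg.
Tool frame: the origin (TCP) lies on the centre line of the jaws, within the pads' length; the fingertips stand 8 mm ahead of it and the grasp point (between the pads) lies 11 mm behind it; z points along the fingers, y is the line along which they close (so a half turn about z gives the same grasp; the last joint's range is limited). The gripper opens to 85 mm and grips with 20 to 120 N. Pads are 22 mm wide; open, the fingers measure 114 mm over their backs; the gripper's body (76 mm by 85 mm) begins 54 mm behind the grasp point. The pads swing forward as they close: fully open they stand 13 mm farther back than shut.
Start: joints at [1.188, 0.116, 1.442, -0, 1.584, -0.038], TCP at [0.228, 0.635, 0.239] pointing down, gripper open.
Joint ranges: [-2.83, 2.83], [-0.83, 2.19], [0.07, 2.5], [-1.14, 4.28], [0.01, 3], [-2.97, 2.97]. Speed limits (rad/s): [1.89, 1.89, 2.22, 3.14, 3.14, 3.14].

## Interface

Orientations are given as a rotation vector (axis times angle).
In Python, from workcell import robot, eyes gives the robot as it stands.
- The arm moves only by the tool arm_command, never from a script. Its argument "commands" is one flat list of numbers, 7 for each row, row after row: the turn, a rotation vector about the tool's x, y, z in degrees, then the shift along the tool's x, y, z in m, then the finger opening in m, from 0 to 0.0854. A call has 1 to 20 rows; each row is the pose to reach, as a shift and turn from the pose commanded when the call began, along the tool's axes at that moment; what a row does not reach only later rows make up. A row lasts 1/8 s, in which the tool goes at most 62.5 mm and 10.7 degrees, less where a joint would pass 70% of its speed; a pose out of reach is approached as far as the arm can. A call with a gripper value outside its range is refused whole. The fingers move at their own pace and stop on an object; the grip force is fixed at half the most. Time passes only in rows, so rows that repeat a pose let the fingers close. It gives the time, the measured TCP pose, the force and the opening at its end, in the units of the state.
- robot.observe(): the state, without advancing time (a new reading comes with each control period).
- eyes.snapshot(name): name is "scene" or "top" or "wrist"; returns (picture, depth): 400x640x3 uint8, red, green, blue; 400x640 float32, m along the optical axis (not along the pixel's ray), 0 where there is no reading.
- eyes.camera_params(name): a dict with "K" (3x3 intrinsics, pixels), "rvec" (rotation vector, rad) and "tvec" (3), from world to camera coordinates, as OpenCV has them; the wrist camera has in their place "T_tool_cam" (4x4, takes a point from camera to tool coordinates, whose origin is the TCP and whose axes are the flange's). Camera axes: x right, y down, z forward; pixel columns grow to the right and rows downward; lengths in m; the calibration is good to about 2 mm. A picture is of the moment at which its call begins: read the wrist's pose just before it. camera_params takes no time and is no camera call.
- robot.sign_off(): hands the job in, once; it reports no verdict.
The state is a dict: "time": time; "joint_pos": joint angles; "joint_velocities": joint speeds; "effort": joint torques, N m; "tcp_pos": TCP position; "orientation": TCP orientation; "wrist_force": force on the tool from outside, world axes, zero at the start; "ft_torque": the same for the moment, N m; "width": finger opening in m.
Only numpy, scipy, OpenCV 4.12 (cv2) and the standard library are available. Lean on these libraries where they do the work, as an engineer would, in place of code of your own. Each camera call takes 0.05 s, during which the arm holds its last target. There are 200 camera calls.

## Working session

There is one attempt and no reset: what is moved stays moved. The work goes in short steps, Python scripts to look and compute and a tool call to move; the robot and the scene stay as the last step left them, time stands still between calls to the robot, and variables do not carry over. Pictures are saved under pics/ and viewed, on a budget of 10 in all, crops included, one or two more only if the job needs it, and the job is handed in when it is done.

Besides the shell and the picture viewer there is one more tool, called after ">>>" as name(argument=value, ...) on one line, values as JSON. arm_command: Moves the arm, as the interface text tells. Its arguments: {"type":"object","properties":{"commands":{"type":"array"}},"required":["commands"]}

```bash
mkdir -p pics; ls; cat > h.py <<'E'
import numpy as np, cv2
from workcell import robot, eyes
def snap(n):
    s=robot.observe(); p,d=eyes.snapshot(n); c=eyes.camera_params(n); K=np.array(c["K"])
    if "rvec" in c:
        R=cv2.Rodrigues(np.array(c["rvec"],float))[0]; t=np.array(c["tvec"]).ravel()
        Rw=R.T; o=-R.T@t
    else:
        T=np.array(c["T_tool_cam"]); Rt=cv2.Rodrigues(np.array(s["orientation"],float))[0]
        Rw=Rt@T[:3,:3]; o=Rt@T[:3,3]+np.array(s["tcp_pos"])
    return p,d,(K,Rw,o)
def pts(d,cam):   # world point image from depth
    K,R,o=cam; v,u=np.indices(d.shape)
    r=np.stack([(u-K[0,2])/K[0,0]*d,(v-K[1,2])/K[1,1]*d,d],-1)
    P=r@R.T+o; P[d<=0]=np.nan; return P
def ray(uv,z,cam): # pixel(s) onto plane z
    K,R,o=cam; uv=np.atleast_2d(np.array(uv,float))
    r=np.c_[(uv[:,0]-K[0,2])/K[0,0],(uv[:,1]-K[1,2])/K[1,1],np.ones(len(uv))]@R.T
    return o+r*((z-o[2])/r[:,2])[:,None]
def save(n,p): cv2.imwrite("pics/"+n+".png",p[...,::-1])
E
python3 - <<'E'
from h import *
for n in ("scene","top"):
    p,d,c=snap(n); save(n,p); np.savez(n,p=p,d=d,K=c[0],R=c[1],o=c[2]); print(n,c[2],c[0][0,0])
s=robot.observe(); print(s)
E
```

```text
pics
scene [1.29603564 0.47603278 1.02741407] 429.5454070238961
top [0.24455502 0.05304637 1.49822103] 374.1816146396676
{'time': 0.1, 'joint_pos': array([ 1.18817446e+00,  1.16448918e-01,  1.44218223e+00,  3.09296409e-05,
        1.58398355e+00, -3.77785642e-02]), 'joint_velocities': array([-0.00050386, -0.00018563, -0.00236378,  0.0009549 , -0.00049567,
       -0.00069339]), 'effort': array([ 1.73612440e-03, -7.33678293e+01, -6.33787608e+01, -1.49426482e-04,
        5.27584576e-03,  6.52929145e-06]), 'tcp_pos': array([0.22811351, 0.63512666, 0.23863872]), 'orientation': array([-5.38956175e-01, -3.09476951e+00,  1.55983476e-03]), 'wrist_force': array([ 0.35179594,  0.64405249, -0.63070368]), 'ft_torque': array([ 0.01557742, -0.01813455, -0.00207356]), 'width': 0.08527590946106146}
```

View pics/top.png

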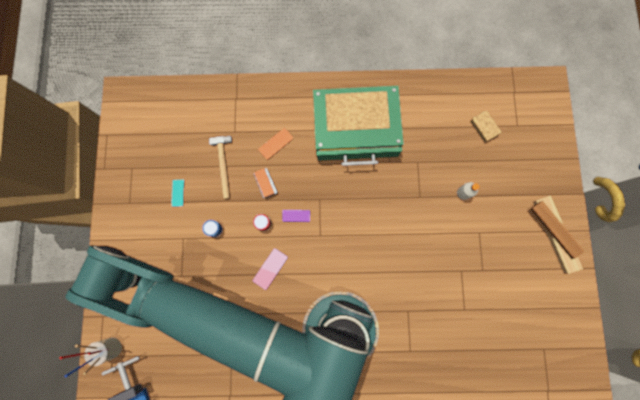

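View pics/scene.png

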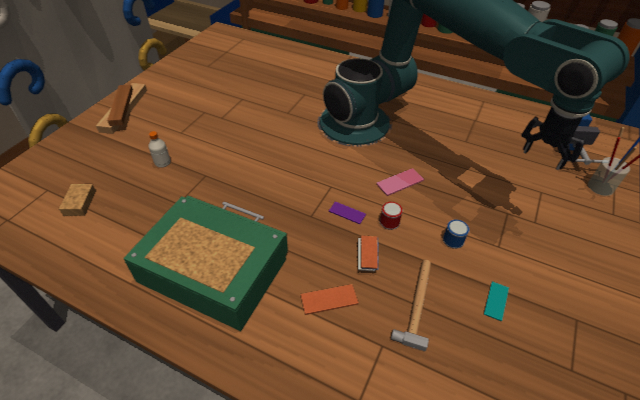

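Top view, brown candidates for board_top: a larger lone board at (276,144), and a smaller one at (265,183) with white showing under it, which is the stack. The pink, purple and turquoise ones are excluded. Handle bar ≈(360,161), red tin (262,222), blue tin (213,229). I'll measure these and crop the stack.

```bash
python3 - <<'E'
from h import *
z=np.load("top.npz"); p,d=z["p"],z["d"]; c=(z["K"],z["R"],z["o"]); P=pts(d,c)
hsv=cv2.cvtColor(p,cv2.COLOR_RGB2HSV)
def rect(uv,zz,n):
    w=ray(uv,zz,c)[:,:2]; (cx,cy),(a,b),_=r=cv2.minAreaRect((w*1000).astype(np.float32)); 
    bp=cv2.boxPoints(r); e=[bp[1]-bp[0],bp[2]-bp[1]]; L=max(e,key=np.linalg.norm)
    print(n,"c",round(cx,1),round(cy,1),"size",round(a,1),round(b,1),"long dir deg",round(np.degrees(np.arctan2(L[1],L[0]))%180,1))
def comp(m,near,zz,n):
    k,l,s,ce=cv2.connectedComponentsWithStats(m.astype(np.uint8))
    i=min(range(1,k),key=lambda i:np.hypot(*(ce[i]-near))+ (1e3 if s[i,4]<15 else 0)); v,u=np.where(l==i)
    print(n,"area",s[i,4],"medz",np.nanmedian(P[v,u,2])); rect(np.c_[u,v],zz,n)
br=(hsv[...,0]<12)&(hsv[...,1]>150)&(hsv[...,2]>150)
comp(br,(265,183),.038,"stacktop"); comp(br,(276,144),.006,"lone")
g=(hsv[...,0]>60)&(hsv[...,0]<90)&(hsv[...,1]>120)&(hsv[...,2]>60); g&=(np.nan_to_num(P[...,2])>.08)
comp(g|((P[...,2]>.1)&(P[...,2]<.13)&(P[...,1]>-.3)&(P[...,1]<.3)&(P[...,0]>.6)),(358,120),.114,"box")
h=(P[...,2]>.03)&(P[...,2]<.1)&(np.indices(d.shape)[0]>150)&(np.indices(d.shape)[0]<172)&(np.indices(d.shape)[1]>335)&(np.indices(d.shape)[1]<385)&(hsv[...,1]<60)
v,u=np.where(h); print("handle px",len(v)); rect(np.c_[u,v],.08,"handle")
for n,uv in (("red",(262,222)),("blue",(213,229))):
    m=np.zeros(d.shape,bool); m[uv[1]-14:uv[1]+14,uv[0]-14:uv[0]+14]=1; m&=(P[...,2]>.05)
    v,u=np.where(m); print(n,np.nanmedian(P[v,u,2]),len(v)); rect(np.c_[u,v],.06,n)
a=cv2.resize(p[130:260,190:320],(520,520),interpolation=cv2.INTER_CUBIC); save("crop1",a)
E
```

```text
stacktop area 1 medz 0.05917548215591917
stacktop c 406.7 273.2 size 0.0 0.0 long dir deg 0.0
lone area 1 medz 0.05917548215591917
lone c 410.3 278.0 size 0.0 0.0 long dir deg 0.0
box area 5234 medz 0.11524891282316096
box c 816.4 -85.3 size 248.1 339.5 long dir deg 91.6
handle px 151
handle c 655.1 -89.6 size 41.4 137.4 long dir deg 92.5
red 0.06035958285173448 211
red c 418.5 297.1 size 62.3 58.4 long dir deg 88.9
blue 0.06027763734552671 209
blue c 399.1 492.6 size 59.0 58.2 long dir deg 1.6
```

View pics/crop1.png

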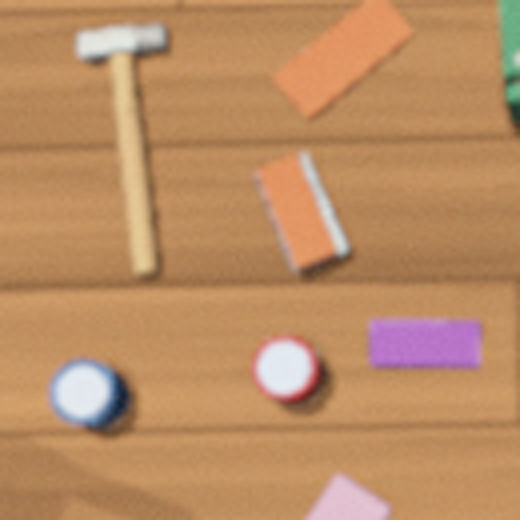

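Confirmed: the smaller brown board at crop (302,210) has white showing beneath it, so it is the stack. The larger lone one at crop (345,55) stays. Next I go above the handle and check from near.

```bash
cat >> h.py <<'E'
def go(x,y,z,yaw):  # yaw: world angle of tool y axis (deg, mod 180), tool pointing down; prints shift and turn in tool axes
    s=robot.observe(); R=cv2.Rodrigues(np.array(s["orientation"],float))[0]
    a=np.degrees(np.arctan2(R[1,1],R[0,1])); dz=(a-yaw+90)%180-90
    t=np.radians(a-dz); G=np.c_[[np.sin(t),-np.cos(t),0],[np.cos(t),np.sin(t),0],[0,0,-1]]
    rv=np.degrees(cv2.Rodrigues(R.T@G)[0].ravel())
    print("t",round(s["time"],2),"yaw now",round(a,2),"turn",rv.round(1),"shift",(R.T@(np.array([x,y,z])-s["tcp_pos"])).round(4),"j6",round(s["joint_pos"][5],2))
E
python3 - <<'E'
from h import *
z=np.load("top.npz"); c=(z["K"],z["R"],z["o"])
print("handle",ray([[344,163],[376,161],[360,162]],.08,c).round(3)); print("stack",ray((265.5,182.5),.038,c).round(3))
print(np.array(eyes.camera_params("wrist")["T_tool_cam"]).round(3), eyes.camera_params("wrist")["K"])
go(.60,-.09,.26,1.6)
E
```

```text
handle [[ 0.64  -0.03   0.08 ]
 [ 0.645 -0.155  0.08 ]
 [ 0.643 -0.092  0.08 ]]
stack [[0.578 0.284 0.038]]
[[-0.    -0.964 -0.268  0.069]
 [ 1.    -0.     0.     0.001]
 [-0.001 -0.268  0.964 -0.135]
 [ 0.     0.     0.     1.   ]] [[334.91587665   0.         311.37713771]
 [  0.         334.91587665 199.30934954]
 [  0.           0.           1.        ]]
t 0.1 yaw now 70.24 turn [-74.3 -50.7   0. ] shift [-0.5951 -0.5567 -0.0208] j6 -0.04
```

```bash
sed -i 's/\[np.sin(t),-np.cos(t),0\]/[-np.sin(t),np.cos(t),0]/' h.py
python3 -c "
from h import *
go(.62,-.09,.26,1.6)"
```

```text
t 0.1 yaw now 70.24 turn [-0.1  0.  68.6] shift [-0.6139 -0.55   -0.0208] j6 -0.04
```

>>> arm_command(commands=[0, 0, 68.6, -0.614, -0.55, -0.021, 0.085, 0, 0, 68.6, -0.614, -0.55, -0.021, 0.085, 0, 0, 68.6, -0.614, -0.55, -0.021, 0.085, 0, 0, 68.6, -0.614, -0.55, -0.021, 0.085, 0, 0, 68.6, -0.614, -0.55, -0.021, 0.085, 0, 0, 68.6, -0.614, -0.55, -0.021, 0.085, 0, 0, 68.6, -0.614, -0.55, -0.021, 0.085, 0, 0, 68.6, -0.614, -0.55, -0.021, 0.085, 0, 0, 68.6, -0.614, -0.55, -0.021, 0.085, 0, 0, 68.6, -0.614, -0.55, -0.021, 0.085, 0, 0, 68.6, -0.614, -0.55, -0.021, 0.085, 0, 0, 68.6, -0.614, -0.55, -0.021, 0.085, 0, 0, 68.6, -0.614, -0.55, -0.021, 0.085, 0, 0, 68.6, -0.614, -0.55, -0.021, 0.085, 0, 0, 68.6, -0.614, -0.55, -0.021, 0.085, 0, 0, 68.6, -0.614, -0.55, -0.021, 0.085, 0, 0, 68.6, -0.614, -0.55, -0.021, 0.085, 0, 0, 68.6, -0.614, -0.55, -0.021, 0.085])

```text
time: 2.35
tcp_pos: [0.6199, -0.0891, 0.2606]
orientation: [2.188, 2.254, 0.0]
wrist_force: [-1.2, 0.5, 0.4]
width: 0.0854
```

```bash
python3 - <<'E'
from h import *
p,d,c=snap("wrist"); save("w1",p); np.savez("w1",p=p,d=d,K=c[0],R=c[1],o=c[2]); print(c[2])
P=pts(d,c)
hsv=cv2.cvtColor(p,cv2.COLOR_RGB2HSV)
m=(P[...,2]>.068)&(P[...,2]<.09)&(hsv[...,1]<70)&(P[...,0]<.70)&(P[...,0]>.6)
v,u=np.where(m); q=P[m]; print(len(v), q.min(0),q.max(0),np.median(q,0))
for y in np.arange(-.16,-.02,.02):
    k=abs(q[:,1]-y)<.01
    if k.sum(): print(y.round(2),k.sum(),np.median(q[k],0).round(4),q[k][:,0].min().round(4),q[k][:,0].max().round(4))
go(.62,-.09,.26,1.6)
E
```

```text
[ 0.61678303 -0.020164    0.39572327]
1996 [ 0.63139721 -0.1565612   0.07029764] [ 0.67500252 -0.01830719  0.08449344] [ 0.63960179 -0.07889284  0.0807926 ]
-0.16 48 [ 0.6396 -0.1525  0.0813] 0.6347 0.644
-0.14 422 [ 0.6484 -0.1416  0.0803] 0.6339 0.675
-0.12 193 [ 0.6387 -0.1198  0.0813] 0.6339 0.6438
-0.1 214 [ 0.6382 -0.0997  0.081 ] 0.6333 0.6435
-0.08 219 [ 0.6375 -0.08    0.0813] 0.6326 0.6429
-0.06 220 [ 0.6373 -0.0597  0.0813] 0.6325 0.6424
-0.04 496 [ 0.642  -0.0351  0.0805] 0.6317 0.6719
-0.02 184 [ 0.6378 -0.027   0.0805] 0.6314 0.6717
t 2.4 yaw now 1.69 turn [0.  0.  0.1] shift [-0.0007 -0.      0.0006] j6 -0.21
```

View pics/w1.png

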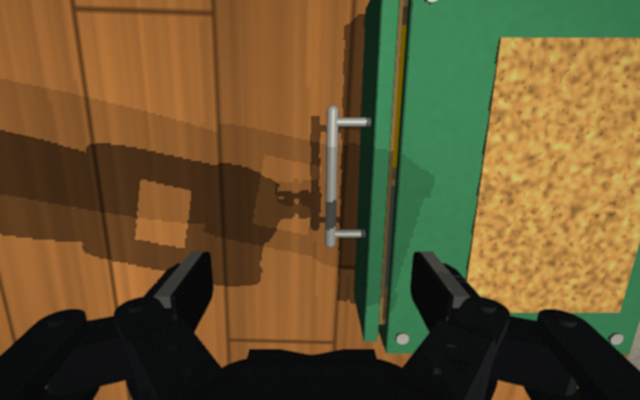

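Handle bar ≈(332,175) px, measured axis x 0.638, y −0.088, top z 0.081, which matches the 76 mm axis plus radius. The drawer is slightly ajar. I pinch with a narrow opening to clear the drawer front.

>>> arm_command(commands=[0, 0, 0.2, 0.001, 0.018, 0.05, 0.028, 0, 0, 0.2, 0.001, 0.018, 0.09, 0.028, 0, 0, 0.2, 0.001, 0.018, 0.11, 0.028, 0, 0, 0.2, 0.001, 0.018, 0.11, 0.028, 0, 0, 0.2, 0.001, 0.018, 0.13, 0.028, 0, 0, 0.2, 0.001, 0.018, 0.15, 0.028, 0, 0, 0.2, 0.001, 0.018, 0.17, 0.028, 0, 0, 0.2, 0.001, 0.018, 0.188, 0.028, 0, 0, 0.2, 0.001, 0.018, 0.188, 0.028, 0, 0, 0.2, 0.001, 0.018, 0.188, 0.0, 0, 0, 0.2, 0.001, 0.018, 0.188, 0.0, 0, 0, 0.2, 0.001, 0.018, 0.188, 0.0, 0, 0, 0.2, 0.001, 0.018, 0.188, 0.0])

```text
time: 4.03
tcp_pos: [0.6384, -0.0885, 0.073]
orientation: [2.193, 2.249, 0.001]
wrist_force: [0.4, 0.3, 3.3]
width: 0.0087
```

>>> arm_command(commands=[0, 0, 0, 0, -0.008, 0, 0, 0, 0, 0, 0, -0.023, 0, 0, 0, 0, 0, 0, -0.043, 0, 0, 0, 0, 0, 0, -0.063, 0, 0, 0, 0, 0, 0, -0.083, 0, 0, 0, 0, 0, 0, -0.103, 0, 0, 0, 0, 0, 0, -0.123, 0, 0, 0, 0, 0, 0, -0.138, 0, 0, 0, 0, 0, 0, -0.15, 0, 0, 0, 0, 0, 0, -0.156, 0, 0, 0, 0, 0, 0, -0.158, 0, 0, 0, 0, 0, 0, -0.158, 0, 0])

```text
time: 5.52
tcp_pos: [0.4797, -0.0928, 0.0729]
orientation: [2.193, 2.248, -0.0]
wrist_force: [-1.6, -4.2, 7.9]
width: 0.0085
```

```bash
python3 - <<'E'
from h import *
p,d,c=snap("wrist"); save("w2",p); P=pts(d,c); s=robot.observe(); print(s["tcp_pos"],s["wrist_force"])
q=P[(P[...,2]>.108)&(P[...,2]<.12)&(P[...,0]>.6)]; print("box top front edge")
for y in np.arange(-.2,.06,.04):
    k=abs(q[:,1]-y)<.01
    if k.sum()>20: print(y.round(2),np.percentile(q[k][:,0],[0,1,3]).round(4),np.median(q[k][:,2]).round(4))
E
```

```text
[ 0.47968083 -0.09277336  0.07293958] [-0.8572638  -4.02832837  8.25856391]
box top front edge
```

View pics/w2.png

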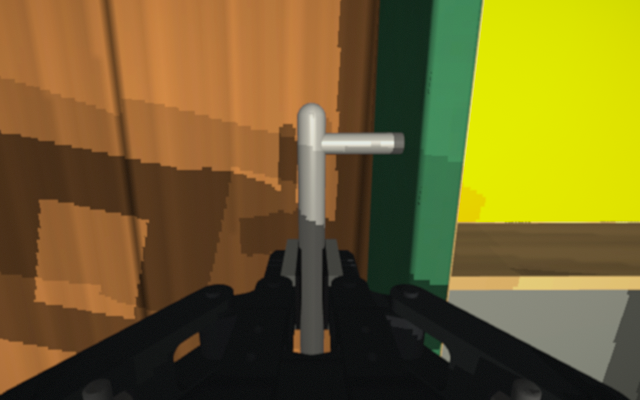

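The bar is held at (312,200) px, with the yellow compartment to the left (+y) and grey to the right. I'll get the remaining travel from the box front edge in the earlier view.

```bash
python3 - <<'E'
from h import *
z=np.load("w1.npz"); P=pts(z["d"],(z["K"],z["R"],z["o"]))
for lo,hi,x0,x1 in ((.106,.122,.6,.8),(.09,.106,.6,.72)):
  q=P[(P[...,2]>lo)&(P[...,2]<hi)&(P[...,0]>x0)&(P[...,0]<x1)]
  for y in np.arange(-.2,.06,.05):
    k=abs(q[:,1]-y)<.01
    if k.sum()>20: print(lo,y.round(2),np.percentile(q[k][:,0],[0,1,3,97,99]).round(4),np.median(q[k][:,2]).round(4))
E
```

```text
0.106 -0.2 [0.6958 0.6962 0.6964 0.725  0.799 ] 0.1144
0.106 -0.15 [0.6946 0.695  0.6956 0.7972 0.7989] 0.1151
0.106 -0.1 [0.6931 0.6937 0.6948 0.7968 0.7988] 0.115
0.106 -0.05 [0.6915 0.6923 0.6935 0.7967 0.7988] 0.115
0.106 -0.0 [0.6903 0.691  0.6921 0.7966 0.799 ] 0.1151
0.106 0.05 [0.689  0.6895 0.6908 0.7965 0.7988] 0.1146
0.09 -0.2 [0.6759 0.676  0.6761 0.6906 0.6962] 0.1003
0.09 -0.15 [0.6742 0.6746 0.6748 0.6894 0.6952] 0.1003
0.09 -0.1 [0.673  0.6733 0.6734 0.6884 0.6936] 0.1003
0.09 -0.05 [0.6717 0.6718 0.672  0.6867 0.6923] 0.1003
0.09 -0.0 [0.6704 0.6705 0.6706 0.6857 0.691 ] 0.1004
0.09 0.05 [0.6688 0.6691 0.6693 0.6842 0.6897] 0.1004
```

>>> arm_command(commands=[0, 0, 0, 0, -0.006, 0, 0, 0, 0, 0, 0, -0.011, 0, 0, 0, 0, 0, 0, -0.014, 0, 0, 0, 0, 0, 0, -0.016, 0, 0, 0, 0, 0, 0, -0.017, 0, 0, 0, 0, 0, 0, -0.017, 0, 0])

```text
time: 6.32
tcp_pos: [0.4641, -0.0932, 0.073]
orientation: [2.191, 2.246, 0.004]
wrist_force: [15.3, -2.9, -1.6]
width: 0.0092
```

Drawer at its stop (15 N). Next I compute the release and travel move.

```bash
python3 - <<'E'
from h import *
go(.625,.302,.21,112)
z=np.load("w1.npz"); d=z["d"]; T=np.array(eyes.camera_params("wrist")["T_tool_cam"]); q=pts(d,(z["K"],T[:3,:3],T[:3,3]))
m=(d>0)&(d<.2)&(q[...,2]<.05); k=q[m]; print("max tool z of fingers",np.percentile(k[:,2],[90,99,99.9,100]).round(4)); j=np.argsort(k[:,2])[-5:]; print(k[j].round(4))
E
```

```text
t 6.33 yaw now 1.44 turn [ 0.3 -0.1 69.4] shift [ 0.3909  0.1714 -0.1368] j6 -0.28
max tool z of fingers [-0.037  -0.0116 -0.0065 -0.0051]
[[-0.006  -0.0437 -0.0053]
 [ 0.0016  0.042  -0.0052]
 [-0.0056 -0.0437 -0.0051]
 [-0.0008 -0.0437 -0.0051]
 [ 0.0057  0.0417 -0.0051]]
```

>>> arm_command(commands=[0, 0, 0, 0, 0, 0, 0.028, 0, 0, 0, 0, 0, 0, 0.028, 0, 0, 0, 0, 0, 0, 0.028, 0, 0, 0, 0, 0, -0.04, 0.03, 0, 0, 0, 0, 0, -0.1, 0.08, 0, 0, 10, 0.057, 0.01, -0.137, 0.08, 0, 0, 20, 0.117, 0.022, -0.137, 0.08, 0, 0, 30, 0.177, 0.035, -0.137, 0.08, 0, 0, 40, 0.237, 0.05, -0.137, 0.08, 0, 0, 50, 0.297, 0.064, -0.137, 0.08, 0, 0, 60, 0.357, 0.078, -0.137, 0.08, 0, 0, 69.4, 0.357, 0.078, -0.137, 0.08, 0, 0, 69.4, 0.357, 0.078, -0.137, 0.08, 0, 0, 69.4, 0.357, 0.078, -0.137, 0.08])

```text
time: 8.07
tcp_pos: [0.5319, 0.2656, 0.2091]
orientation: [3.082, 0.605, -0.001]
wrist_force: [-0.4, -0.6, 0.4]
width: 0.0799
```

```bash
python3 - <<'E'
from h import *
p,d,c=snap("wrist"); save("w3",p); np.savez("w3",p=p,d=d,K=c[0],R=c[1],o=c[2]); P=pts(d,c)
hsv=cv2.cvtColor(p,cv2.COLOR_RGB2HSV); near=(np.hypot(P[...,0]-.578,P[...,1]-.284)<.09)
def rep(m,zz,n):
    v,u=np.where(m); w=ray(np.c_[u,v],zz,c)[:,:2]*1000; r=cv2.minAreaRect(w.astype(np.float32)); b=cv2.boxPoints(r); L=max([b[1]-b[0],b[2]-b[1]],key=np.linalg.norm)
    print(n,len(v),np.round(r[0],1),np.round(r[1],1),"dir",round(np.degrees(np.arctan2(L[1],L[0]))%180,1),"z",np.median(P[m][:,2]).round(4))
for lo,hi,zz,n in ((.036,.045,.038,"top"),(.030,.0355,.032,"mid"),(.0225,.0295,.026,"low"),(.015,.045,.03,"all")):
    m=near&(P[...,2]>lo)&(P[...,2]<hi); m=cv2.morphologyEx(m.astype(np.uint8),cv2.MORPH_OPEN,np.ones((3,3)))>0
    if m.sum()>10: rep(m,zz,n)
E
```

```text
top 6483 [577.3 292.8] [108.7  45.9] dir 22.2 z 0.0385
mid 105 [571.4 316.9] [82.   2.2] dir 21.9 z 0.0324
low 911 [588.1 267.9] [109.2   6.8] dir 23.0 z 0.0265
all 7679 [577.9 290.4] [111.5  57. ] dir 22.2 z 0.0384
```

View pics/w3.png

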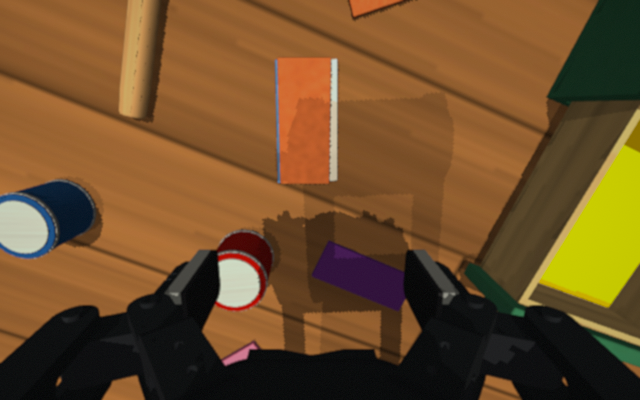

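Stack top spans (276–338, 58–184) px. Centre is (0.578, 0.290), long direction 22.2°, heights 38/32/26 mm, and the 109×46 mm size fits the boards. Grasp now, closing slowly.

>>> arm_command(commands=[0, 0, 0, 0.03, -0.003, 0.05, 0.083, 0, 0, 0, 0.052, -0.0055, 0.09, 0.083, 0, 0, 0, 0.052, -0.0055, 0.13, 0.083, 0, 0, 0, 0.052, -0.0055, 0.155, 0.083, 0, 0, 0, 0.052, -0.0055, 0.172, 0.083, 0, 0, 0, 0.052, -0.0055, 0.181, 0.083, 0, 0, 0, 0.052, -0.0055, 0.184, 0.08, 0, 0, 0, 0.052, -0.0055, 0.184, 0.072, 0, 0, 0, 0.052, -0.0055, 0.184, 0.066, 0, 0, 0, 0.052, -0.0055, 0.184, 0.06, 0, 0, 0, 0.052, -0.0055, 0.184, 0.055, 0, 0, 0, 0.052, -0.0055, 0.184, 0.05, 0, 0, 0, 0.052, -0.0055, 0.184, 0.046, 0, 0, 0, 0.052, -0.0055, 0.184, 0.03, 0, 0, 0, 0.052, -0.0055, 0.184, 0.03, 0, 0, 0, 0.052, -0.0055, 0.184, 0.03])

```text
time: 10.12
tcp_pos: [0.5786, 0.2907, 0.0259]
orientation: [3.084, 0.601, 0.001]
wrist_force: [-1.6, -2.5, 8.3]
width: 0.0448
```

>>> arm_command(commands=[0, 0, 0, 0, 0, -0.01, 0.03, 0, 0, 0, 0, 0, -0.03, 0.03, 0, 0, 0, 0, 0, -0.06, 0.03, 0, 0, 0, 0, 0, -0.1, 0.03, 0, 0, 0, 0, 0, -0.13, 0.03, 0, 0, 0, 0, 0, -0.14, 0.03, 0, 0, 0, 0, 0, -0.14, 0.03])

```text
time: 11.0
tcp_pos: [0.5783, 0.2907, 0.1657]
orientation: [-3.083, -0.601, -0.001]
wrist_force: [-0.2, 0.6, -0.6]
width: 0.0447
```

```bash
python3 - <<'E'
from h import *
p,d,c=snap("wrist"); P=pts(d,c); a=p
ps,ds,cs=snap("scene"); s=robot.observe(); K,R,o=cs; q=K@(R.T@(s["tcp_pos"]-o)); u,v=(q[:2]/q[2]).astype(int); print(u,v,s["tcp_pos"],s["width"])
b=cv2.resize(ps[max(v-40,0):v+60,u-70:u+70],None,fx=4,fy=4,interpolation=cv2.INTER_CUBIC); b=cv2.resize(b,(560,400))
save("w4",cv2.resize(np.vstack([cv2.resize(a[100:,120:520],(400,300)),cv2.resize(b,(400,286))]),None,fx=1,fy=1))
go(.60,-.0127,.165,-88.4)
E
```

```text
373 221 [0.57783523 0.29051533 0.16399219] 0.04479355906460613
t 11.1 yaw now -67.95 turn [ 0.   0.1 20.4] shift [-0.0933  0.2894 -0.0008] j6 1.61
```

View pics/w4.png

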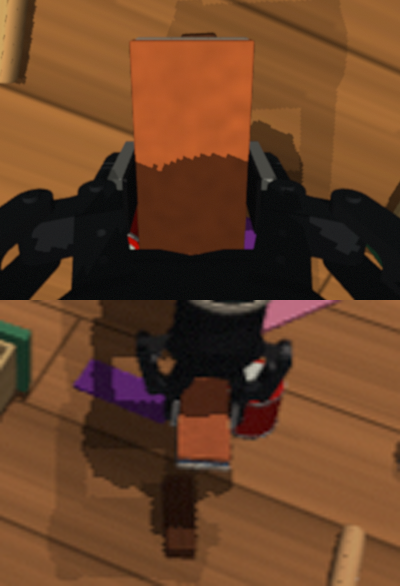

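All three lifted together and flush: crop lower half, brown over blue over white at (205,465), and the block is empty below. Carry over the yellow compartment.

>>> arm_command(commands=[0, 0, 3, -0.01, 0.03, 0, 0.03, 0, 0, 6, -0.025, 0.075, 0, 0.03, 0, 0, 10, -0.04, 0.125, 0, 0.03, 0, 0, 14, -0.057, 0.175, 0, 0.03, 0, 0, 17, -0.074, 0.225, 0, 0.03, 0, 0, 20.4, -0.088, 0.268, 0, 0.03, 0, 0, 20.4, -0.095, 0.289, 0, 0.03, 0, 0, 20.4, -0.095, 0.289, 0, 0.03, 0, 0, 20.4, -0.095, 0.289, 0, 0.03])

```text
time: 12.22
tcp_pos: [0.5986, -0.0119, 0.1648]
orientation: [-3.141, -0.047, 0.001]
wrist_force: [-0.2, -0.6, -1.7]
width: 0.0449
```

```bash
python3 - <<'E'
from h import *
p,d,c=snap("wrist"); P=pts(d,c); hsv=cv2.cvtColor(p,cv2.COLOR_RGB2HSV)
m=(hsv[...,0]>22)&(hsv[...,0]<36)&(hsv[...,1]>180)&(P[...,2]<.04); q=P[m]
print(len(q),np.percentile(q,[1,50,99],axis=0).round(4))
p,d,c=snap("top"); P=pts(d,c); hsv=cv2.cvtColor(p,cv2.COLOR_RGB2HSV); save("top2",p)
m=(P[...,2]>.09)&(P[...,2]<.107)&(P[...,0]>.48)&(P[...,0]<.54)&(abs(P[...,1]+.09)<.2); q=P[m]; print("drawer front top",len(q),np.percentile(q,[2,50,98],axis=0).round(4))
go(.598,-.0127,.0285,-88.4)
E
```

```text
19749 [[ 0.5483 -0.0844  0.0214]
 [ 0.6617 -0.0151  0.023 ]
 [ 0.701   0.0589  0.0247]]
drawer front top 167 [[ 0.5024 -0.2574  0.0922]
 [ 0.5102 -0.1914  0.0999]
 [ 0.5213 -0.1213  0.1061]]
t 12.32 yaw now -88.26 turn [-0.   0.   0.1] shift [-0.0006  0.001   0.1366] j6 1.48
```

>>> arm_command(commands=[0, 0, 0.1, 0, 0.001, 0.03, 0.03, 0, 0, 0.1, 0, 0.001, 0.065, 0.03, 0, 0, 0.1, 0, 0.001, 0.095, 0.03, 0, 0, 0.1, 0, 0.001, 0.115, 0.03, 0, 0, 0.1, 0, 0.001, 0.126, 0.03, 0, 0, 0.1, 0, 0.001, 0.132, 0.03, 0, 0, 0.1, 0, 0.001, 0.1345, 0.03, 0, 0, 0.1, 0, 0.001, 0.1355, 0.03, 0, 0, 0.1, 0, 0.001, 0.1355, 0.03])

```text
time: 13.45
tcp_pos: [0.5989, -0.0139, 0.0303]
orientation: [3.141, 0.042, 0.001]
wrist_force: [-0.2, 1.1, -0.4]
width: 0.0447
```

>>> arm_command(commands=[0, 0, 0, 0, 0, 0.001, 0.03, 0, 0, 0, 0, 0, 0.0015, 0.03, 0, 0, 0, 0, 0, 0.0015, 0.03])

```text
time: 13.82
tcp_pos: [0.5987, -0.0139, 0.0283]
orientation: [3.141, 0.042, -0.0]
wrist_force: [-0.4, -0.1, -0.7]
width: 0.0449
```

>>> arm_command(commands=[0, 0, 0, 0, 0, 0.0005, 0.03, 0, 0, 0, 0, 0, 0.001, 0.03, 0, 0, 0, 0, 0, 0.001, 0.03])

```text
time: 14.2
tcp_pos: [0.5991, -0.0139, 0.028]
orientation: [3.141, 0.042, 0.002]
wrist_force: [-1.1, 0.5, 5.8]
width: 0.0446
```

Contact (6 N). Release gently and rise.

>>> arm_command(commands=[0, 0, 0, 0, 0, 0, 0.048, 0, 0, 0, 0, 0, 0, 0.053, 0, 0, 0, 0, 0, 0, 0.06, 0, 0, 0, 0, 0, 0, 0.066, 0, 0, 0, 0, 0, -0.01, 0.07, 0, 0, 0, 0, 0, -0.04, 0.07, 0, 0, 0, 0, 0, -0.09, 0.07, 0, 0, 0, 0, 0, -0.14, 0.084, 0, 0, 0, 0, 0, -0.18, 0.084, 0, 0, 0, -0.03, 0, -0.2, 0.084, 0, 0, 0, -0.06, 0, -0.2, 0.084, 0, 0, 0, -0.06, 0, -0.2, 0.084])

```text
time: 15.7
tcp_pos: [0.5377, -0.0155, 0.2288]
orientation: [3.141, 0.042, 0.003]
wrist_force: [0.3, 0.4, 0.6]
width: 0.084
```

```bash
python3 - <<'E'
from h import *
p,d,c=snap("wrist"); save("w5",p); P=pts(d,c); hsv=cv2.cvtColor(p,cv2.COLOR_RGB2HSV)
m=(P[...,2]>.034)&(P[...,2]<.047)&(abs(P[...,0]-.6)<.075)&(abs(P[...,1]+.013)<.06)&((hsv[...,0]<14))
m=cv2.morphologyEx(m.astype(np.uint8),cv2.MORPH_OPEN,np.ones((3,3)))>0
r=cv2.minAreaRect((P[m][:,:2]*1000).astype(np.float32)); print(r,np.median(P[m][:,2]))
go(.36,.297,.23,-62)
E
```

```text
((599.0491333007812, -12.651649475097656), (107.25736999511719, 44.59596252441406), 1.5717769861221313) 0.040545048113942106
t 15.75 yaw now -88.46 turn [  0.   -0.1 -26.5] shift [-0.17   -0.3172 -0.0019] j6 1.47
```

View pics/w5.png

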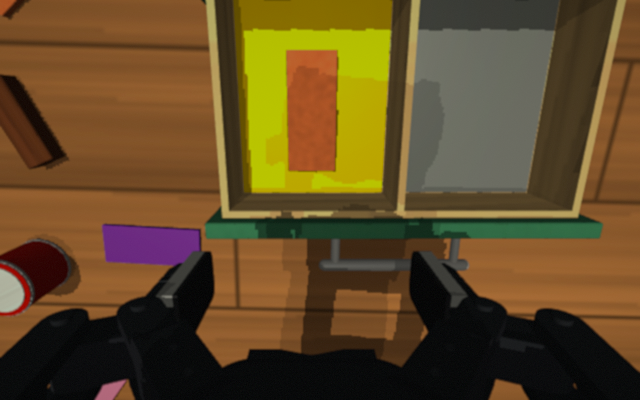

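Boards lie flat in the yellow compartment at (312,110) px, only brown visible, 18 mm high and aligned within 0.1°. Now to the red tin (30,277).

>>> arm_command(commands=[0, 0, 0, -0.03, -0.05, 0, 0.085, 0, 0, 0, -0.055, -0.105, 0, 0.085, 0, 0, 0, -0.085, -0.16, 0, 0.085, 0, 0, 0, -0.115, -0.215, 0, 0.085, 0, 0, 0, -0.145, -0.27, 0, 0.085, 0, 0, 0, -0.17, -0.317, 0, 0.085, 0, 0, 0, -0.17, -0.317, 0, 0.085, 0, 0, 0, -0.17, -0.317, 0, 0.085])

```text
time: 16.75
tcp_pos: [0.3606, 0.2969, 0.2273]
orientation: [3.141, 0.043, -0.0]
wrist_force: [0.3, 1.1, 0.6]
width: 0.085
```

```bash
python3 - <<'E'
from h import *
p,d,c=snap("wrist"); P=pts(d,c)
m=(P[...,2]>.054)&(P[...,2]<.066)&(np.hypot(P[...,0]-.4185,P[...,1]-.297)<.06)
cn,_=cv2.findContours(m.astype(np.uint8),0,2); k=max(cn,key=cv2.contourArea)[:,0]
w=ray(k,.06,c)[:,:2]*1000; print(len(k),cv2.minEnclosingCircle(w.astype(np.float32)),cv2.fitEllipse(w.astype(np.float32)))
hsv=cv2.cvtColor(p,cv2.COLOR_RGB2HSV); r=m&(hsv[...,1]>120)&((hsv[...,0]<8)|(hsv[...,0]>170)); print("red rim px",r.sum(),"lid z",np.nanmedian(P[m][:,2]))
(x,y),_=cv2.minEnclosingCircle(w.astype(np.float32)); go(x/1000,y/1000,.020,-88.4)
E
```

```text
109 ((416.7964172363281, 300.1586608886719), 31.65580940246582) ((416.8539733886719, 300.1722717285156), (62.403648376464844, 62.515506744384766), 47.05414962768555)
red rim px 1143 lid z 0.0608791921402434
t 16.8 yaw now -88.49 turn [ 0.   0.  -0.1] shift [ 0.056  -0.0023  0.2073] j6 2.18
```

Red rim, 62.5 mm circle at (0.417, 0.300), lid at 60 mm: this is the red tin. Descend and close.

>>> arm_command(commands=[0, 0, 0, 0.03, -0.001, 0.04, 0.085, 0, 0, 0, 0.056, -0.0023, 0.09, 0.085, 0, 0, 0, 0.056, -0.0023, 0.12, 0.085, 0, 0, 0, 0.056, -0.0023, 0.15, 0.085, 0, 0, 0, 0.056, -0.0023, 0.18, 0.085, 0, 0, 0, 0.056, -0.0023, 0.2, 0.085, 0, 0, 0, 0.056, -0.0023, 0.207, 0.085, 0, 0, 0, 0.056, -0.0023, 0.207, 0.08, 0, 0, 0, 0.056, -0.0023, 0.207, 0.072, 0, 0, 0, 0.056, -0.0023, 0.207, 0.066, 0, 0, 0, 0.056, -0.0023, 0.207, 0.05, 0, 0, 0, 0.056, -0.0023, 0.207, 0.05, 0, 0, 0, 0.056, -0.0023, 0.207, 0.05])

```text
time: 18.42
tcp_pos: [0.4166, 0.3007, 0.0213]
orientation: [-3.141, -0.043, -0.002]
wrist_force: [-2.2, -4.6, 8.4]
width: 0.061
```

>>> arm_command(commands=[0, 0, 0, 0, 0, -0.01, 0.05, 0, 0, 0, 0, 0, -0.04, 0.05, 0, 0, 0, 0, 0, -0.085, 0.05, 0, 0, 0, 0, 0, -0.13, 0.05, 0, 0, 0, 0.01, 0.03, -0.15, 0.05, 0, 0, 0, 0.03, 0.08, -0.15, 0.05, 0, 0, 0, 0.05, 0.13, -0.15, 0.05, 0, 0, 0, 0.07, 0.18, -0.15, 0.05, 0, 0, 0, 0.09, 0.23, -0.15, 0.05, 0, 0, 0, 0.11, 0.28, -0.15, 0.05, 0, 0, 0, 0.125, 0.33, -0.15, 0.05, 0, 0, 0, 0.145, 0.38, -0.15, 0.05, 0, 0, 0, 0.16, 0.425, -0.15, 0.05, 0, 0, 0, 0.17, 0.46, -0.15, 0.05, 0, 0, 0, 0.173, 0.47, -0.15, 0.05, 0, 0, 0, 0.173, 0.47, -0.15, 0.05, 0, 0, 0, 0.173, 0.47, -0.15, 0.05])

```text
time: 20.55
tcp_pos: [0.6016, -0.1635, 0.1704]
orientation: [-3.141, -0.044, 0.0]
wrist_force: [0.1, 0.1, -3.8]
width: 0.061
```

```bash
python3 - <<'E'
from h import *
p,d,c=snap("wrist"); P=pts(d,c); save("w6",p)
m=(P[...,2]>.017)&(P[...,2]<.028)&(P[...,1]<-.09)&(P[...,1]>-.26)&(P[...,0]>.5)&(P[...,0]<.72); q=P[m]
if len(q): print(len(q),np.percentile(q,[1,50,99],axis=0).round(4))
s=robot.observe(); print(s["tcp_pos"],s["wrist_force"],s["width"]); go(.602,-.1645,.045,-88.4)
E
```

```text
26667 [[ 0.5574 -0.2376  0.0214]
 [ 0.6501 -0.1656  0.023 ]
 [ 0.705  -0.0918  0.0256]]
[ 0.60159276 -0.16345184  0.17050045] [-0.12220394  0.2545985  -4.74426374] 0.06063842946995394
t 20.6 yaw now -88.4 turn [-0. -0.  0.] shift [0.0004 0.0011 0.1255] j6 1.24
```

View pics/w6.png

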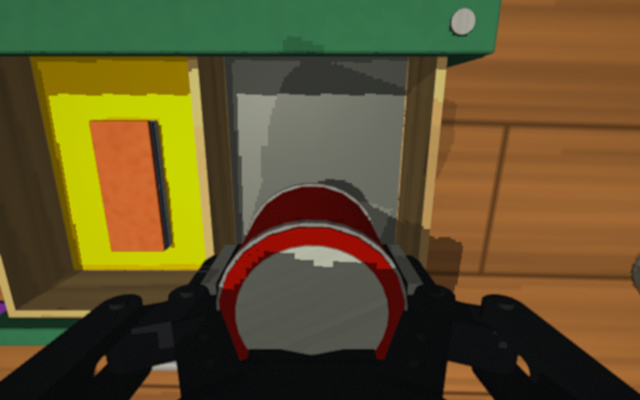

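The red tin is held upright at (312,270) px, centred over the grey floor; boards still neat at (130,185). Lower it.

>>> arm_command(commands=[0, 0, 0, 0, 0.001, 0.02, 0.05, 0, 0, 0, 0, 0.001, 0.05, 0.05, 0, 0, 0, 0, 0.001, 0.08, 0.05, 0, 0, 0, 0, 0.001, 0.1, 0.05, 0, 0, 0, 0, 0.001, 0.113, 0.05, 0, 0, 0, 0, 0.001, 0.12, 0.05, 0, 0, 0, 0, 0.001, 0.124, 0.05, 0, 0, 0, 0, 0.001, 0.1255, 0.05, 0, 0, 0, 0, 0.001, 0.1255, 0.05])

```text
time: 21.72
tcp_pos: [0.602, -0.1656, 0.0452]
orientation: [3.141, 0.042, 0.001]
wrist_force: [-0.3, 0.1, -4.2]
width: 0.0615
```

>>> arm_command(commands=[0, 0, 0, 0, 0, 0.0007, 0.05, 0, 0, 0, 0, 0, 0.0015, 0.05, 0, 0, 0, 0, 0, 0.0015, 0.05])

```text
time: 22.1
tcp_pos: [0.6019, -0.1656, 0.0435]
orientation: [3.141, 0.042, 0.0]
wrist_force: [-0.6, 0.8, -4.1]
width: 0.0609
```

>>> arm_command(commands=[0, 0, 0, 0, 0, 0.0006, 0.05, 0, 0, 0, 0, 0, 0.0006, 0.05])

```text
time: 22.35
tcp_pos: [0.6022, -0.1655, 0.0434]
orientation: [3.141, 0.042, 0.002]
wrist_force: [-1.5, 0.3, 4.8]
width: 0.061
```

>>> arm_command(commands=[0, 0, 0, 0, 0, 0, 0.064, 0, 0, 0, 0, 0, 0, 0.068, 0, 0, 0, 0, 0, 0, 0.074, 0, 0, 0, 0, 0, 0, 0.078, 0, 0, 0, 0, 0, -0.02, 0.078, 0, 0, 0, 0, 0, -0.06, 0.078, 0, 0, 0, 0, 0, -0.11, 0.078, 0, 0, 0, 0, 0, -0.15, 0.078, 0, 0, 0, -0.03, 0, -0.17, 0.05, 0, 0, 0, -0.06, 0, -0.17, 0.028, 0, 0, 0, -0.06, 0, -0.17, 0.028])

```text
time: 23.72
tcp_pos: [0.5408, -0.1672, 0.2149]
orientation: [3.14, 0.041, 0.004]
wrist_force: [-0.2, -0.2, 0.1]
width: 0.0282
```

```bash
python3 - <<'E'
from h import *
p,d,c=snap("wrist"); P=pts(d,c); save("w7",p)
m=(P[...,2]>.074)&(P[...,2]<.09)&(np.hypot(P[...,0]-.602,P[...,1]+.165)<.05)
m=cv2.morphologyEx(m.astype(np.uint8),cv2.MORPH_OPEN,np.ones((3,3)))>0
print("tin lid",m.sum(),P[m].min(0),P[m].max(0)); q=P[m]; A=np.c_[q[:,:2],np.ones(len(q))]; print("tilt",np.linalg.lstsq(A,q[:,2],rcond=None)[0][:2])
hsv=cv2.cvtColor(p,cv2.COLOR_RGB2HSV)
for y in (-.13,-.09,-.06,-.03):
    k=(P[...,2]>.07)&(P[...,2]<.088)&(hsv[...,1]<60)&(abs(P[...,1]-y)<.006)&(P[...,0]<.49)&(P[...,0]>.43); 
    if k.sum(): print("bar",y,k.sum(),np.median(P[k],0).round(4))
go(.4638,-.0928,.073,1.6)
E
```

```text
tin lid 5349 [ 0.57070101 -0.19557347  0.07946685] [ 0.63364153 -0.1328749   0.08536071]
tilt [-0.00045656  0.00049814]
bar -0.09 146 [ 0.4662 -0.0902  0.081 ]
bar -0.06 155 [ 0.4649 -0.0601  0.0811]
bar -0.03 151 [ 0.4647 -0.0317  0.0808]
t 23.77 yaw now -88.48 turn [-0.1 -0.1 89.9] shift [-0.0761 -0.0766  0.1412] j6 1.2
```

View pics/w7.png

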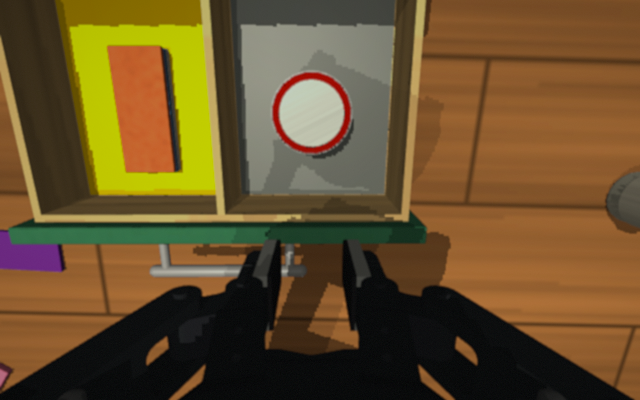

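Tin upright on the grey floor at (312,113) px, tilt ~0, lid 82 mm; boards neat at (145,110). Turn back and pinch the bar.

>>> arm_command(commands=[0, 0, -10, -0.02, -0.02, 0, 0.028, 0, 0, -20, -0.04, -0.04, 0, 0.028, 0, 0, -30, -0.0755, -0.0765, 0.02, 0.028, 0, 0, -40, -0.0755, -0.0765, 0.02, 0.028, 0, 0, -50, -0.0755, -0.0765, 0.03, 0.028, 0, 0, -60, -0.0755, -0.0765, 0.04, 0.028, 0, 0, -70, -0.0755, -0.0765, 0.05, 0.028, 0, 0, -80, -0.0755, -0.0765, 0.06, 0.028, 0, 0, -90, -0.0755, -0.0765, 0.06, 0.028, 0, 0, -90.1, -0.0755, -0.0765, 0.065, 0.028, 0, 0, -90.1, -0.0755, -0.0765, 0.065, 0.028])

```text
time: 25.15
tcp_pos: [0.4644, -0.0926, 0.1475]
orientation: [-2.193, -2.248, 0.0]
wrist_force: [-0.2, 0.3, 0.4]
width: 0.0281
```

```bash
python3 -c "
from h import *
go(.4642,-.0928,.073,1.6)"
```

```text
t 25.15 yaw now 1.42 turn [-0.  -0.  -0.2] shift [-0.0002 -0.0002  0.0745] j6 -0.28
```

>>> arm_command(commands=[0, 0, -0.2, 0, 0, 0.025, 0.028, 0, 0, -0.2, 0, 0, 0.045, 0.028, 0, 0, -0.2, 0, 0, 0.06, 0.028, 0, 0, -0.2, 0, 0, 0.07, 0.028, 0, 0, -0.2, 0, 0, 0.0745, 0.028, 0, 0, -0.2, 0, 0, 0.0745, 0.018, 0, 0, -0.2, 0, 0, 0.0745, 0.01, 0, 0, -0.2, 0, 0, 0.0745, 0.0, 0, 0, -0.2, 0, 0, 0.0745, 0.0])

```text
time: 26.28
tcp_pos: [0.4646, -0.0928, 0.0738]
orientation: [2.185, 2.256, 0.001]
wrist_force: [-0.6, 0.4, 5.2]
width: 0.0083
```

Gripped. Push in smoothly, slowing at the end.

>>> arm_command(commands=[0, 0, 0, 0, 0.003, 0, 0, 0, 0, 0, 0, 0.009, 0, 0, 0, 0, 0, 0, 0.018, 0, 0, 0, 0, 0, 0, 0.029, 0, 0, 0, 0, 0, 0, 0.041, 0, 0, 0, 0, 0, 0, 0.053, 0, 0, 0, 0, 0, 0, 0.065, 0, 0, 0, 0, 0, 0, 0.077, 0, 0, 0, 0, 0, 0, 0.089, 0, 0, 0, 0, 0, 0, 0.101, 0, 0, 0, 0, 0, 0, 0.113, 0, 0, 0, 0, 0, 0, 0.125, 0, 0, 0, 0, 0, 0, 0.137, 0, 0, 0, 0, 0, 0, 0.147, 0, 0, 0, 0, 0, 0, 0.155, 0, 0, 0, 0, 0, 0, 0.161, 0, 0, 0, 0, 0, 0, 0.165, 0, 0, 0, 0, 0, 0, 0.168, 0, 0, 0, 0, 0, 0, 0.17, 0, 0, 0, 0, 0, 0, 0.17, 0, 0])

```text
time: 28.78
tcp_pos: [0.6347, -0.088, 0.0739]
orientation: [2.184, 2.255, -0.0]
wrist_force: [1.8, -4.4, 4.3]
width: 0.0082
```

>>> arm_command(commands=[0, 0, 0, 0, 0.002, 0, 0, 0, 0, 0, 0, 0.004, 0, 0, 0, 0, 0, 0, 0.006, 0, 0, 0, 0, 0, 0, 0.007, 0, 0, 0, 0, 0, 0, 0.008, 0, 0, 0, 0, 0, 0, 0.008, 0, 0])

```text
time: 29.52
tcp_pos: [0.6425, -0.0877, 0.0738]
orientation: [2.185, 2.255, -0.001]
wrist_force: [0.1, -5.8, 4.8]
width: 0.0087
```

>>> arm_command(commands=[0, 0, 0, 0, 0.001, 0, 0, 0, 0, 0, 0, 0.002, 0, 0, 0, 0, 0, 0, 0.003, 0, 0, 0, 0, 0, 0, 0.003, 0, 0])

```text
time: 30.02
tcp_pos: [0.6443, -0.0877, 0.0738]
orientation: [-2.185, -2.256, 0.004]
wrist_force: [-12.4, -5.3, 12.1]
width: 0.0088
```

>>> arm_command(commands=[0, 0, 0, 0, 0.001, 0, 0, 0, 0, 0, 0, 0.001, 0, 0, 0, 0, 0, 0, 0, 0, 0, 0, 0, 0, 0, 0, 0, 0.012, 0, 0, 0, 0, 0, 0, 0.02, 0, 0, 0, 0, 0, 0, 0.028, 0, 0, 0, 0, 0, 0, 0.028, 0, 0, 0, 0, 0, -0.02, 0.028, 0, 0, 0, 0, 0, -0.05, 0.028, 0, 0, 0, 0, 0, -0.1, 0.028, 0, 0, 0, 0, -0.02, -0.15, 0.05, 0, 0, 0, 0, -0.02, -0.18, 0.085, 0, 0, 0, 0, -0.02, -0.18, 0.085])

```text
time: 31.65
tcp_pos: [0.6257, -0.0876, 0.2579]
orientation: [2.182, 2.253, 0.005]
wrist_force: [0.8, -0.3, -0.7]
width: 0.0803
```

```bash
python3 - <<'E'
from h import *
p,d,c=snap("wrist"); P=pts(d,c)
pt,_,_=snap("top"); ps,_,_=snap("scene"); save("end",np.vstack([np.hstack([cv2.resize(p,(400,250)),cv2.resize(pt,(400,250))]),cv2.resize(ps[20:],(800,340),interpolation=cv2.INTER_CUBIC) if 0 else np.hstack([cv2.resize(ps,(480,300)),np.zeros((300,320,3),np.uint8)])]))
hsv=cv2.cvtColor(p,cv2.COLOR_RGB2HSV); q=P[(P[...,2]>.107)&(P[...,2]<.122)&(P[...,0]>.6)]; f=P[(P[...,2]>.096)&(P[...,2]<.104)&(P[...,0]>.6)&(P[...,0]<.72)]
b=P[(P[...,2]>.074)&(P[...,2]<.088)&(P[...,0]>.6)&(P[...,0]<.66)&(hsv[...,1]<60)]
for y in (-.1,-.07,-.05):
    k=lambda a:a[abs(a[:,1]-y)<.006]; print(y,"box",np.percentile(k(q)[:,0],1).round(4),"front face",np.percentile(k(f)[:,0],[1,97]).round(4),"bar",np.median(k(b)[:,0]).round(4))
s=robot.observe(); print(s["time"],s["tcp_pos"],s["wrist_force"])
E
```

```text
-0.1 box 0.6942 front face [0.6785 0.693 ] bar 0.6438
-0.07 box 0.6933 front face [0.6777 0.692 ] bar 0.6427
-0.05 box 0.6928 front face [0.6772 0.6914] bar 0.6418
31.8 [ 0.62499168 -0.08744903  0.25287194] [-0.2341342  -0.08276254 -0.05195255]
```

View pics/end.png

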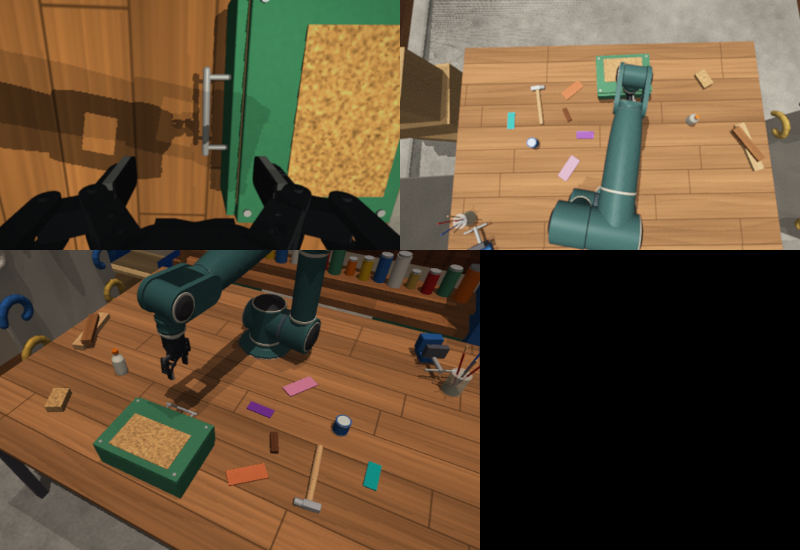

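Drawer shut: the bar is 50.4 mm ahead of the box against a nominal 50, and no gap shows at (235,120). The blue tin, glue and hammer are in place, and the gripper is clear. Handing in.

```bash
python3 -c "
from h import *
print(robot.sign_off())"
```

```text
the job is handed in; nothing more can be done
None
```

The job is done and handed in at 31.8 s of the 72 s allowed:
- **Drawer opened:** pulled out until it met its stop, at about 15 N.
- **Boards:** squeezed flush and set down as one stack in the yellow compartment. The stack measured 18 mm high and square to the drawer within about 0.1°, with only the brown board visible from above. I did not separately measure how even the three are lengthwise. In the lifted view they looked even to about 1–2 mm.
- **Red tin:** lowered to light contact (about 9 N change) and released upright on the grey floor, with no measurable tilt.
- **Drawer closed:** pushed in slowly until it met the stop at about 12 N. The bar then measured 50.4 mm in front of the box, against 50 mm when shut. The gap behind the drawer front read about 1 mm, which I took as camera edge error.

After the drawer closed I could not see inside it, so the last look at the boards and tin was before that. In the final views the blue tin, glue bottle and hammer looked untouched and the gripper was clear of everything. The gripper's opening read 1–3 mm under the known sizes of the bar, boards and tin, with no effect on the grasps.

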